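# Change over the sample trays of two food-lab meters

## Robot

A 6-joint arm with a two-finger parallel gripper is mounted at the origin on the work surface. World frame = base frame: x ahead of the robot, y to its left, z up, the work surface at z = 0. Lengths are in m, angles in rad, forces in N, time in s.
With the tool pointing down it reaches from about 0.325 to 0.9 m from the base axis. Payload 3.5 kg.
Tool frame: the origin (TCP) lies at the very end of the fingers, on their centre line; the grasp point (between the pads) lies 19 mm behind it (grasp_offset is the distance from the TCP to the grasp point, in m); z points along the fingers, y is the line along which they close (so a half turn about z gives the same grasp; the last joint's range is limited). The gripper opens to 85 mm and grips with 20 to 120 N. Pads are 22 mm wide; open, the fingers measure 114 mm over their backs; the gripper's body (76 mm by 85 mm) begins 54 mm behind the grasp point. The pads swing forward as they close: fully open they stand 13 mm farther back than shut.
Start: joints at [-1.305, 0.276, -0.026, 1.268, 0, 1.467], TCP at [0.225, -0.583, 0.231] pointing down, gripper open.
Joint ranges: [-3.12, 3.12], [-0.85, 1.88], [-1.08, 1.24], [-1.95, 2.15], [-1.57, 1.53], [-3.14, 3.14]. Speed limits (rad/s): [2.57, 2.57, 3.14, 3.14, 3.14, 3.14].

## Interface

Orientations are given as a 3x3 rotation matrix whose columns are the frame's x, y, z axes.
In Python, from workcell import observe, capture, get_calibration, finish_job, cut_out, grasp_offset gives the robot as it stands.
- The arm moves only by the tool move_arm, never from a script. Its argument "deltas" is a list of rows, each an object with "xyz": the shift along the tool's x, y, z in mm, a list of three; "twist": the turn about the tool's z in rad. A call has exactly 8 rows; each row is the pose to reach, as a shift and turn from the pose commanded when the call began, along the tool's axes at that moment; what a row does not reach only later rows make up. A row lasts 1/8 s, in which the tool goes at most 62.5 mm and 10.7 degrees, less where a joint would pass 70% of its speed; a pose out of reach is approached as far as the arm can. A call with a gripper value outside its range is refused whole. "hand" is the closure in counts, from 0 (fully open) to 255 (shut), set as the call begins (left out, the last holds). The fingers move at their own pace and stop on an object; the grip force is fixed at half the most. Time passes only in rows, so rows that repeat a pose let the fingers close, or fill a call up. It gives the time, the measured TCP pose, the force, the opening and the grip force at its end, in the units of the state.
- observe(): the state, without advancing time (a new reading comes with each control period).
- capture(name): name is "scene" or "top"; returns the picture (420x560x3 uint8, red, green, blue); there is no depth.
- get_calibration(name): a dict with "vfov" (degrees; the focal length in pixels is half the picture's height over the tangent of half this angle, whatever the lens; pixels are square), "cx", "cy" (the principal point, pixels), "R" (3x3) and "t" (3): a world point X has camera coordinates R X + t. Camera axes: x right, y down, z forward; pixel columns grow to the right and rows downward; lengths in m; the calibration is good to about 2 mm. A picture is of the moment at which its call begins. get_calibration takes no time and is no camera call.
- finish_job(): hands the job in; it is judged then, once.
Trained networks look in the newest picture that a camera, given by its name, has taken for a name from the list of things; names that differ only in an ending like _2 or _b are one class to them, and where a whole thing is asked for, a point or a joint stands for the part that bears it (a point fixed in the world has none). Each returns a list of dicts, best first, with "score" (0 to 1); they miss things now and then, are a little off and sometimes report something else, mostly with a low value. They report only what shows in the picture. A call takes as long as a camera call.
- cut_out(camera, target): "pixels" (420x560 bool, what is visible of it) and "extent" ([left, top, right, bottom] in pixels, round what is visible of it).
The state is a dict: "t": time; "joint_pos": joint angles; "qvel": joint speeds; "joint_efforts": joint torques, N m; "position": TCP position; "ee_rot": TCP orientation; "wrist_force": force on the tool from outside, world axes, zero at the start; "wrist_torque": the same for the moment, N m; "opening": finger opening in m; "grasp_force": force on a finger pad.
Only numpy, scipy, OpenCV 4.12 (cv2) and the standard library are available. Lean on these libraries where they do the work, as an engineer would, in place of code of your own. Each camera call takes 0.05 s, during which the arm holds its last target. There are 200 camera calls.

## Task

On the bench stand two sample meters, one with a blue-lipped tray left partly open and one with an orange-lipped tray. First push the blue tray fully home; then hook a fingertip behind the orange lip and draw that tray out all the way to its stop, so that its sample dish can be reached. Do not pinch the orange lip or press on its front, do not touch the dish, which must stay lying flat in its tray, and leave everything else on the bench where it stands.

Things in the scene. Friction and masses are not known exactly. Their poses are not given: they have to be found in the camera images.
- orange_tray (a joint): travel of the orange tray out of its meter, to -x of orange_lip: 0 = home, 0.10 = at its out stop. About 2.5 N friction; stays where left. Starts at 0 to 0.008. The meter (white, orange stripe, 240 deep, 150 wide) is fixed; its front 110 mm are 85 high, the console behind 131. With the tray home, 50 mm of apron lie free between the lip's back and the housing front.
- blue_tray (a joint): travel of the blue tray out of its meter, to -x of blue_lip: 0 = home, 0.10 = at its out stop. About 2.5 N friction; stays where left. Starts at 0.05 to 0.08; empty. The meter (white, blue stripe, 240 deep, 150 wide) is fixed; its front 110 mm are 85 high, the console behind 131. With the tray home, 50 mm of apron lie free between the lip's back and the housing front.
- orange_lip (a point): middle of the top edge of the orange upright lip at the front end of the grey tray (100 wide): lip 80 wide (y), 10 thick (x), rising 26 mm from the flat apron (44 mm above the bench) to 70 mm above the bench; the point is centred in width and thickness. Moves with the tray. +x runs level from the lip to the housing, y along the lip.
- blue_lip (a point): middle of the top edge of the blue upright lip at the front end of the grey tray (100 wide): lip 80 wide (y), 10 thick (x), rising 26 mm from the flat apron (44 mm above the bench) to 70 mm above the bench; the point is centred in width and thickness. Moves with the tray. +x runs level from the lip to the housing, y along the lip.
- orange_well (a point): centre of the floor of the square well in the orange tray, 64 x 64, 10 deep, floor 34 mm above the bench; 105 mm behind (+x of) the lip's centre; moves with the tray.
- dish: shallow white sample dish, 40 across, 14 tall, with a brown sample, lying loose in the well of the orange tray and hidden in the housing at the start. Origin: centre of its underside.
- bowl: steel mixing bowl, 180 across, 80 tall (mm). Bystander; origin: centre of its underside.
- jar: amber glass jar with a white cap, 62 across, 85 tall, between the two meters (mm). Bystander; origin: centre of its underside.
- sauce: yellow plastic bottle with orange cap, 68 across, 200 tall (mm). Bystander; origin: centre of its underside.
- reagent: clear glass bottle with blue cap, 72 across, 170 tall (mm). Bystander; origin: centre of its underside.
- spare: stack of spare white sample dishes, one solid piece, 42 across, 40 tall (mm). Bystander; origin: centre of its underside.
- spatula: spatula lying on the bench near the robot, under 30 tall (mm). Bystander.

How it is judged:
By the outcome, as a careful person would: the job done as asked, in the order asked, and still so for the second after the job is handed in, with the robot touching nothing.
It also fails if it takes over 45 s, if anything falls off the work surface, if the arm or the gripper's body presses on something with over 40 N, if the wrist force passes 120 N, or if a joint passes its speed limit or range.

## Working session

There is one attempt and no reset: what is moved stays moved. The work goes in short steps, Python scripts to look and compute and a tool call to move; the robot and the scene stay as the last step left them, time stands still between calls to the robot, and variables do not carry over. Pictures are saved under pics/ and viewed, at most 10 in all, crops included, and the job is handed in when it is done.

Besides the shell and the picture viewer there is one more tool, called after ">>>" by a JSON object that holds its "method" and its "body", one argument or row to a line. move_arm: Moves the arm, as the interface text tells. Its arguments: {"type":"object","properties":{"deltas":{"type":"array","items":{"type":"object","properties":{"xyz":{"type":"array","items":{"type":"number"}},"twist":{"type":"number"}}}},"hand":{"type":"number"}},"required":["deltas"]}

```bash
mkdir -p pics
cat > h.py <<'E'
import numpy as np, cv2
from workcell import *
def ray(cam,u,v):
    c=get_calibration(cam); f=210/np.tan(np.radians(c["vfov"])/2)
    R=np.array(c["R"]); t=np.array(c["t"])
    return -R.T@t, R.T@np.array([(u-c["cx"])/f,(v-c["cy"])/f,1])
def at(cam,u,v,z):
    o,d=ray(cam,u,v); return o+d*(z-o[2])/d[2]
def proj(cam,X):
    c=get_calibration(cam); f=210/np.tan(np.radians(c["vfov"])/2)
    p=np.array(c["R"])@np.array(X)+np.array(c["t"]); return p[:2]/p[2]*f+[c["cx"],c["cy"]]
def save(cam,name):
    im=capture(cam); cv2.imwrite(f"pics/{name}.png",cv2.cvtColor(im,cv2.COLOR_RGB2BGR)); return im
E
python3 - <<'E'
from h import *
np.set_printoptions(precision=4,suppress=True)
for c in("scene","top"):
    save(c,c+"0"); k=get_calibration(c); print(c,k["vfov"],ray(c,280,210))
    for n in("orange_lip","blue_lip","jar","bowl","sauce","reagent","spare","spatula"):
        for r in cut_out(c,n)[:2]:
            m=r["pixels"]; v,u=np.nonzero(m)
            print(n,round(r["score"],2),r["extent"],len(u),at(c,u.mean(),v.mean(),.07))
s=observe(); print(s["position"],s["ee_rot"],s["t"],s["opening"])
E
```

```text
scene 53.95538531393655 (array([1.0765, 0.3039, 1.0276]), array([-0.4483, -0.285 , -0.8473]))
orange_lip 0.62 [338.5, 232.9, 375.0, 266.4] 724 [0.5646 0.2158 0.07  ]
blue_lip 0.95 [210.5, 173.0, 262.8, 223.4] 1338 [ 0.5972 -0.1383  0.07  ]
jar 0.84 [257.8, 228.5, 279.3, 257.5] 630 [0.6706 0.0081 0.07  ]
bowl 0.61 [161.3, 82.1, 215.8, 133.1] 1938 [ 0.3902 -0.4766  0.07  ]
sauce 0.82 [412.3, 252.5, 456.6, 305.9] 1362 [0.541  0.4129 0.07  ]
reagent 0.93 [143.6, 136.9, 173.9, 184.1] 996 [ 0.6242 -0.415   0.07  ]
spare 0.72 [426.0, 222.9, 444.8, 245.6] 279 [0.4147 0.368  0.07  ]
spatula 0.57 [260.6, 151.2, 344.4, 195.9] 699 [ 0.4237 -0.0013  0.07  ]
top 55.45715961319471 (array([ 0.4268, -0.0371,  1.1314]), array([ 0.1062, -0.0069, -0.9945]))
orange_lip 0.93 [171.0, 184.6, 206.2, 217.8] 1000 [0.5632 0.2031 0.07  ]
orange_lip 0.41 [305.7, 164.4, 340.0, 214.5] 1781 [ 0.5975 -0.1522  0.07  ]
blue_lip 0.9 [303.1, 166.4, 339.7, 217.5] 1851 [ 0.5978 -0.1512  0.07  ]
blue_lip 0.65 [416.3, 232.1, 478.7, 303.3] 3774 [ 0.3864 -0.4859  0.07  ]
jar 0.74 [254.3, 154.5, 278.8, 180.2] 470 [ 0.6523 -0.0031  0.07  ]
bowl 0.92 [415.1, 233.3, 482.4, 303.8] 3739 [ 0.3863 -0.486   0.07  ]
sauce 0.71 [82.7, 189.0, 134.1, 218.8] 1082 [0.5538 0.4164 0.07  ]
reagent 0.78 [400.4, 167.1, 441.1, 197.6] 943 [ 0.6259 -0.4167  0.07  ]
spare 0.79 [119.6, 261.4, 139.7, 276.2] 257 [0.3845 0.3517 0.07  ]
spatula 0.92 [239.0, 260.4, 335.9, 284.8] 1024 [ 0.3827 -0.017   0.07  ]
[ 0.2253 -0.583   0.2313] [[ 0.9328  0.3605 -0.    ]
 [ 0.3605 -0.9328  0.    ]
 [-0.     -0.     -1.    ]] 0.9 0.08533614646222087
```

Run:
```python
from h import *
im=cv2.imread("pics/top0.png"); cv2.imwrite("pics/t1.png",cv2.resize(im[100:230,160:350],None,fx=4,fy=4,interpolation=cv2.INTER_CUBIC))
im=cv2.imread("pics/scene0.png"); cv2.imwrite("pics/s1.png",cv2.resize(im,None,fx=1.42,fy=1.42))
a=cv2.cvtColor(cv2.imread("pics/top0.png"),cv2.COLOR_BGR2HSV)
# saturated lip masks
for n,lo,hi in(("orange",5,20),("blue",95,125)):
    m=cv2.inRange(a,(lo,110,60),(hi,255,255)); k,l,st,ce=cv2.connectedComponentsWithStats(m)
    for i in range(1,k):
        if st[i,4]>30: 
            r=cv2.minAreaRect(np.argwhere(l==i)[:,::-1].astype(np.float32)); print(n,st[i],ce[i],r,at("top",*ce[i],.07))
```

```text
orange [  0  86  28  28 453] [ 15.62913907 101.20309051] ((14.632352828979492, 100.7794189453125), (23.838302612304688, 28.468765258789062), 30.963756561279297) [0.83699743 0.68967656 0.07      ]
orange [164 173  48  14 320] [187.284375 179.596875] ((187.2398681640625, 179.69073486328125), (47.6699333190918, 6.766545295715332), 8.746161460876465) [0.62056235 0.20634339 0.07      ]
orange [ 83 193  16  13 143] [ 89.68531469 198.59440559] ((89.75000762939453, 198.25001525878906), (12.727922439575195, 13.435027122497559), 45.0) [0.56672866 0.46769308 0.07      ]
orange [169 207  31   8 128] [183.5    210.6875] ((183.88438415527344, 210.75143432617188), (30.56349754333496, 4.257601261138916), 8.746161460876465) [0.53611974 0.21373129 0.07      ]
blue [ 210   19   71   51 2827] [244.92925363  44.04350902] ((244.7295379638672, 44.02458953857422), (45.26787185668945, 67.72073364257812), 84.80557250976562) [1.00673815 0.05718831 0.07      ]
blue [297  25  57  40 615] [322.47642276  54.02601626] ((325.0, 44.5), (39.0, 56.0), 90.0) [ 0.97844168 -0.15967075  0.07      ]
blue [  0 123   7  16  74] [  2.13513514 130.63513514] ((3.0, 130.5), (6.0, 15.0), 0.0) [0.75301626 0.72025896 0.07      ]
blue [299 153  48   8 295] [322.5220339  156.32542373] ((322.4878845214844, 156.41140747070312), (47.15607833862305, 6.144401550292969), 1.6846843957901) [ 0.68729158 -0.15858778  0.07      ]
blue [427 167  13  13 127] [432.92125984 172.57480315] ((433.00006103515625, 172.50001525878906), (11.627553939819336, 12.074766159057617), 63.43495178222656) [ 0.64478792 -0.45517712  0.07      ]
blue [306 210  30   5 119] [320.31932773 211.74789916] ((320.5, 212.0), (4.0, 29.0), 90.0) [ 0.53630792 -0.1520891   0.07      ]
```

View pics/t1.png

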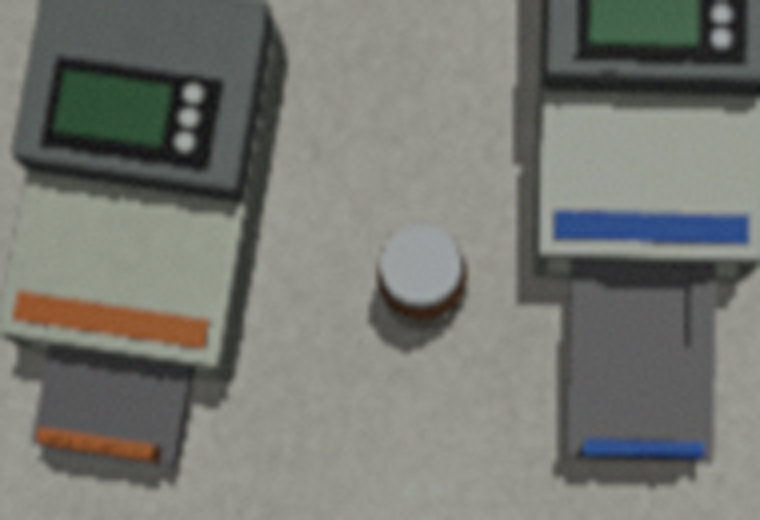

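View pics/s1.png

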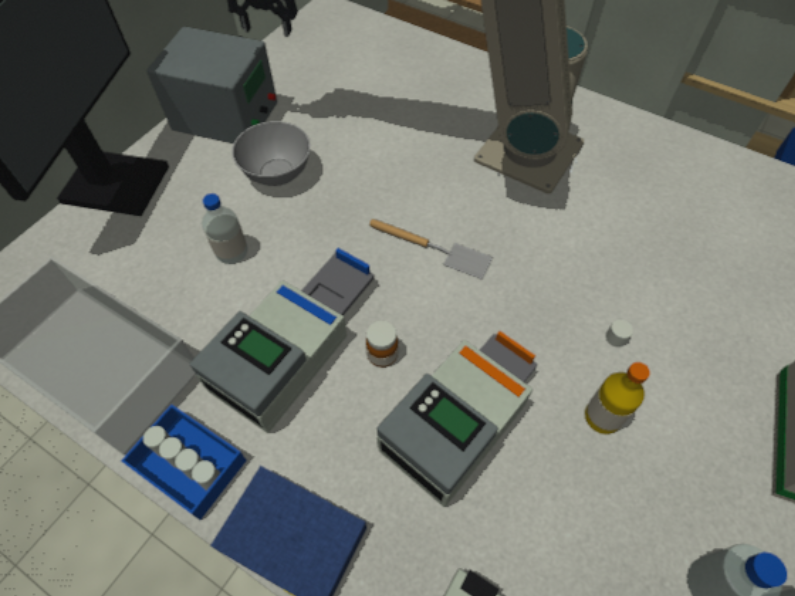

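The pictures show the blue lip at about (320,212) in the top view, with its tray open and its axis nearly along world x. The orange lip is at (184,211), its tray nearly home and its axis turned a few degrees. The jar, at (266,167), stands clear of both lips.

Run:
```python
from h import *
np.set_printoptions(precision=4,suppress=True)
for cam in("top","scene"):
    a=cv2.cvtColor(cv2.imread(f"pics/{cam}0.png"),cv2.COLOR_BGR2HSV)
    for n,lo,hi,P in(("orange",5,20,(.536,.214)),("blue",95,125,(.536,-.152))):
        m=cv2.inRange(a,(lo,110,50),(hi,255,255)); k,l,st,ce=cv2.connectedComponentsWithStats(m)
        for i in range(1,k):
            if st[i,4]<30: continue
            c=at(cam,*ce[i],.085)[:2]; 
            if np.hypot(*(c-P))>.17: continue
            for z in (.07,.085):
                W=np.array([at(cam,u,v,z)[:2] for v,u in np.argwhere(l==i)])
                r=cv2.minAreaRect((W*1000).astype(np.float32))
                w,V=np.linalg.eigh(np.cov(W.T)); d=V[:,1]*np.sign(V[1,1]); print(cam,n,z,W.mean(0),"ang",np.degrees(np.arctan2(-d[0],d[1])),r[0],r[1])
```

```text
top orange 0.07 [0.6206 0.2064] ang -8.39335949414772 (620.3505249023438, 206.68380737304688) (129.5430450439453, 18.43783950805664)
top orange 0.085 [0.6178 0.2029] ang -8.393359494147715 (617.6153564453125, 203.23870849609375) (127.71232604980469, 18.177274703979492)
top orange 0.07 [0.5361 0.2137] ang -8.706766668147706 (535.9750366210938, 212.79095458984375) (82.37735748291016, 11.415313720703125)
top orange 0.085 [0.5346 0.2102] ang -8.706766668147711 (534.4323120117188, 209.25955200195312) (81.21318054199219, 11.253936767578125)
top blue 0.07 [ 0.6873 -0.1586] ang -1.2283990381311185 (687.0663452148438, -158.42221069335938) (127.47090148925781, 16.98593521118164)
top blue 0.085 [ 0.6836 -0.1569] ang -1.228399038131116 (683.388427734375, -156.70761108398438) (125.66947174072266, 16.74589729309082)
top blue 0.07 [ 0.5363 -0.1521] ang -1.5749818327899385 (535.7769165039062, -152.5674591064453) (10.725993156433105, 77.3194580078125)
top blue 0.085 [ 0.5348 -0.1505] ang -1.5749818327899503 (534.2369384765625, -150.9355926513672) (10.574381828308105, 76.22676849365234)
scene orange 0
[... 152 characters left out ...]
] ang -9.363788119641757 (552.620361328125, 219.80435180664062) (80.80219268798828, 20.636320114135742)
scene orange 0.07 [0.6092 0.2055] ang -8.380664021441024 (609.0435180664062, 204.20118713378906) (130.83016967773438, 20.78623390197754)
scene orange 0.085 [0.6165 0.207 ] ang -8.380664021441019 (616.3662719726562, 205.76351928710938) (128.78086853027344, 20.460664749145508)Traceback (most recent call last):
  File "<stdin>", line 12, in <module>
  File "h.py", line 8, in at
    o,d=ray(cam,u,v); return o+d*(z-o[2])/d[2]
        ~~~^^^^^^^^^
  File "h.py", line 4, in ray
    c=get_calibration(cam); f=210/np.tan(np.radians(c["vfov"])/2)
ValueError: time passes only in moves, steps and waits
```

>>> {"method": "move_arm", "body": {
  "deltas": [
    {"xyz": [24,-20,0],"twist": -0.17},
    {"xyz": [49,-39,0],"twist": -0.34},
    {"xyz": [73,-59,0],"twist": -0.51},
    {"xyz": [98,-78,0],"twist": -0.68},
    {"xyz": [122,-98,0],"twist": -0.86},
    {"xyz": [146,-117,0],"twist": -1.03},
    {"xyz": [171,-137,0],"twist": -1.2},
    {"xyz": [195,-156,0],"twist": -1.37}
  ],
  "hand": 255
}}

```text
t: 1.9
position: [0.3514, -0.3663, 0.2315]
ee_rot: [[-0.173, 0.985, 0.0], [0.985, 0.173, -0.0], [-0.0, 0.0, -1.0]]
wrist_force: [-0.3, -0.9, 0.4]
opening: 0.0001
grasp_force: 0.0
```

>>> {"method": "move_arm", "body": {
  "deltas": [
    {"xyz": [24,20,0],"twist": -0.17},
    {"xyz": [48,40,0],"twist": -0.34},
    {"xyz": [72,60,0],"twist": -0.51},
    {"xyz": [96,80,0],"twist": -0.68},
    {"xyz": [120,100,0],"twist": -0.86},
    {"xyz": [143,120,0],"twist": -1.03},
    {"xyz": [167,140,0],"twist": -1.2},
    {"xyz": [191,161,0],"twist": -1.37}
  ]
}}

```text
t: 2.9
position: [0.4782, -0.1511, 0.2315]
ee_rot: [[-1.0, 0.027, 0.0], [0.027, 1.0, -0.0], [-0.0, -0.0, -1.0]]
wrist_force: [0.7, -0.9, -0.3]
opening: -0.0001
grasp_force: 0.0
```

>>> {"method": "move_arm", "body": {
  "deltas": [
    {"xyz": [0,0,30],"twist": 0},
    {"xyz": [0,0,60],"twist": 0},
    {"xyz": [0,0,90],"twist": 0},
    {"xyz": [0,0,120],"twist": 0},
    {"xyz": [0,0,150],"twist": 0},
    {"xyz": [0,0,170],"twist": 0},
    {"xyz": [0,0,179],"twist": 0},
    {"xyz": [0,0,179],"twist": 0}
  ]
}}

```text
t: 3.9
position: [0.4775, -0.1519, 0.0521]
ee_rot: [[-0.999, 0.033, -0.001], [0.033, 0.999, 0.0], [0.001, 0.0, -1.0]]
wrist_force: [0.2, 0.5, -0.5]
opening: 0.0
grasp_force: 0.0
```

>>> {"method": "move_arm", "body": {
  "deltas": [
    {"xyz": [-15,0,0],"twist": 0},
    {"xyz": [-30,0,0],"twist": 0},
    {"xyz": [-40,0,0],"twist": 0},
    {"xyz": [-52,0,0],"twist": 0},
    {"xyz": [-64,0,0],"twist": 0},
    {"xyz": [-76,0,0],"twist": 0},
    {"xyz": [-88,0,0],"twist": 0},
    {"xyz": [-98,0,0],"twist": 0}
  ]
}}

```text
t: 4.9
position: [0.5762, -0.1547, 0.052]
ee_rot: [[-0.999, 0.032, -0.001], [0.032, 0.999, 0.001], [0.001, 0.001, -1.0]]
wrist_force: [-2.5, 0.9, 1.5]
opening: -0.0002
grasp_force: 1.6
```

>>> {"method": "move_arm", "body": {
  "deltas": [
    {"xyz": [-1,0,0],"twist": 0},
    {"xyz": [-2,0,0],"twist": 0},
    {"xyz": [-3,0,0],"twist": 0},
    {"xyz": [-4,0,0],"twist": 0},
    {"xyz": [-5,0,0],"twist": 0},
    {"xyz": [-6,0,0],"twist": 0},
    {"xyz": [-7,0,0],"twist": 0},
    {"xyz": [-8,0,0],"twist": 0}
  ]
}}

```text
t: 5.9
position: [0.5837, -0.1555, 0.0523]
ee_rot: [[-0.999, 0.033, -0.0], [0.033, 0.999, -0.0], [0.0, -0.0, -1.0]]
wrist_force: [-2.8, -0.1, -0.3]
opening: -0.0002
grasp_force: 1.3
```

Pushing against about 2.6 N of friction. I'll go on in small steps.

>>> {"method": "move_arm", "body": {
  "deltas": [
    {"xyz": [-1,0,0],"twist": 0},
    {"xyz": [-2,0,0],"twist": 0},
    {"xyz": [-3,0,0],"twist": 0},
    {"xyz": [-3.5,0,0],"twist": 0},
    {"xyz": [-4,0,0],"twist": 0},
    {"xyz": [-4.5,0,0],"twist": 0},
    {"xyz": [-5,0,0],"twist": 0},
    {"xyz": [-5,0,0],"twist": 0}
  ]
}}

```text
t: 6.9
position: [0.5887, -0.1556, 0.0523]
ee_rot: [[-0.999, 0.033, 0.0], [0.033, 0.999, -0.0], [-0.0, -0.0, -1.0]]
wrist_force: [-2.0, -0.2, -0.5]
opening: -0.0
grasp_force: 1.1
```

>>> {"method": "move_arm", "body": {
  "deltas": [
    {"xyz": [-0.5,0,0],"twist": 0},
    {"xyz": [-1,0,0],"twist": 0},
    {"xyz": [-1.5,0,0],"twist": 0},
    {"xyz": [-2,0,0],"twist": 0},
    {"xyz": [-2.5,0,0],"twist": 0},
    {"xyz": [-3,0,0],"twist": 0},
    {"xyz": [-3.5,0,0],"twist": 0},
    {"xyz": [-4,0,0],"twist": 0}
  ]
}}

```text
t: 7.9
position: [0.5915, -0.1556, 0.0523]
ee_rot: [[-0.999, 0.033, -0.002], [0.033, 0.999, -0.0], [0.002, -0.0, -1.0]]
wrist_force: [-5.9, 0.1, 2.9]
opening: 0.0
grasp_force: 3.3
```

>>> {"method": "move_arm", "body": {
  "deltas": [
    {"xyz": [-0.5,0,0],"twist": 0},
    {"xyz": [-1,0,0],"twist": 0},
    {"xyz": [-1.5,0,0],"twist": 0},
    {"xyz": [-2,0,0],"twist": 0},
    {"xyz": [-2.5,0,0],"twist": 0},
    {"xyz": [-3,0,0],"twist": 0},
    {"xyz": [-3,0,0],"twist": 0},
    {"xyz": [-3,0,0],"twist": 0}
  ]
}}

```text
t: 8.9
position: [0.5915, -0.1556, 0.0523]
ee_rot: [[-0.999, 0.033, -0.008], [0.033, 0.999, -0.0], [0.008, -0.0, -1.0]]
wrist_force: [-12.3, -0.4, 8.1]
opening: -0.0003
grasp_force: 6.3
```

>>> {"method": "move_arm", "body": {
  "deltas": [
    {"xyz": [10,0,0],"twist": 0},
    {"xyz": [25,0,0],"twist": 0},
    {"xyz": [40,0,0],"twist": 0},
    {"xyz": [45,0,-20],"twist": 0},
    {"xyz": [45,0,-50],"twist": 0},
    {"xyz": [45,0,-90],"twist": 0},
    {"xyz": [45,0,-120],"twist": 0},
    {"xyz": [45,0,-120],"twist": 0}
  ]
}}

```text
t: 9.9
position: [0.5537, -0.1555, 0.1771]
ee_rot: [[-0.999, 0.033, 0.009], [0.033, 0.999, -0.003], [-0.009, -0.003, -1.0]]
wrist_force: [0.4, 0.1, -0.5]
opening: -0.0001
grasp_force: 0.0
```

Run:
```python
from h import *
np.set_printoptions(precision=4,suppress=True)
im=save("top","top1"); s2=save("scene","scene1"); print(observe()["position"],observe()["ee_rot"])
cv2.imwrite("pics/t2.png",np.hstack([cv2.resize(cv2.imread(f"pics/{n}.png")[a:a+130,b:b+190],None,fx=2.1,fy=2.1,interpolation=cv2.INTER_CUBIC) for n,a,b in(("top1",100,170),("scene1",150,190))]))
for cam in("top",):
    a=cv2.cvtColor(cv2.imread(f"pics/{cam}1.png"),cv2.COLOR_BGR2HSV)
    for n,lo,hi in(("orange",5,20),("blue",95,125)):
        m=cv2.inRange(a,(lo,110,50),(hi,255,255)); k,l,st,ce=cv2.connectedComponentsWithStats(m)
        for i in range(1,k):
            if st[i,4]>30: 
                p=at(cam,*ce[i],.07)
                if abs(p[1])<.3 and p[0]<.75: print(n,st[i,4],p,at(cam,*ce[i],.085))
```

```text
[ 0.551  -0.1544  0.1732] [[-0.9995  0.0328  0.0017]
 [ 0.0328  0.9995 -0.0005]
 [-0.0017 -0.0005 -1.    ]]
orange 319 [0.6206 0.2064 0.07  ] [0.6179 0.203  0.085 ]
orange 128 [0.5361 0.2132 0.07  ] [0.5345 0.2097 0.085 ]
blue 196 [ 0.6876 -0.1366  0.07  ] [ 0.684  -0.1352  0.085 ]
blue 52 [ 0.6065 -0.1312  0.07  ] [ 0.6039 -0.1299  0.085 ]
```

View pics/t2.png

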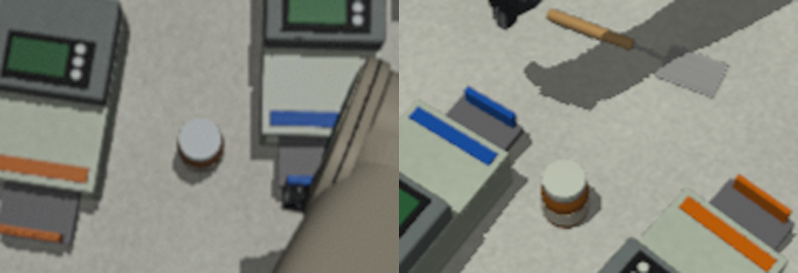

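The tray is home: the blue lip is now about 79 mm in front of its stripe, while the orange one is at 82 mm. Nothing else has moved. Next I'll go above the orange apron.

>>> {"method": "move_arm", "body": {
  "deltas": [
    {"xyz": [-1,45,0],"twist": 0.014},
    {"xyz": [-1,95,0],"twist": 0.03},
    {"xyz": [-2,145,0],"twist": 0.045},
    {"xyz": [-2,195,0],"twist": 0.06},
    {"xyz": [-3,245,0],"twist": 0.075},
    {"xyz": [-3,295,0],"twist": 0.09},
    {"xyz": [-4,340,0],"twist": 0.105},
    {"xyz": [-4,364,0],"twist": 0.114}
  ]
}}

```text
t: 11.0
position: [0.5653, 0.2113, 0.1705]
ee_rot: [[-0.989, 0.145, -0.003], [0.145, 0.99, -0.0], [0.003, -0.001, -1.0]]
wrist_force: [0.6, 0.0, 0.6]
opening: -0.0003
grasp_force: 0.0
```

>>> {"method": "move_arm", "body": {
  "deltas": [
    {"xyz": [0,0,10],"twist": 0},
    {"xyz": [0,0,25],"twist": 0},
    {"xyz": [0,0,45],"twist": 0},
    {"xyz": [0,0,65],"twist": 0},
    {"xyz": [0,0,80],"twist": 0},
    {"xyz": [0,0,80],"twist": 0},
    {"xyz": [0,0,80],"twist": 0},
    {"xyz": [0,0,80],"twist": 0}
  ]
}}

```text
t: 12.0
position: [0.5675, 0.2095, 0.0933]
ee_rot: [[-0.989, 0.146, 0.002], [0.146, 0.989, 0.0], [-0.002, 0.001, -1.0]]
wrist_force: [-0.4, 0.4, -0.6]
opening: 0.0
grasp_force: 0.0
```

Run:
```python
from h import *
save("top","top2"); save("scene","scene2"); o=observe();print(o["position"],o["ee_rot"],o["wrist_force"])
cv2.imwrite("pics/t3.png",np.hstack([cv2.resize(cv2.imread(f"pics/{n}.png")[a:a+100,b:b+100],None,fx=4,fy=4,interpolation=cv2.INTER_CUBIC) for n,a,b in(("top2",150,140),("scene2",210,310))]))
print(proj("scene",o["position"]),proj("top",o["position"]))
```

```text
[0.56733522 0.20955109 0.09322352] [[-9.89257032e-01  1.46177234e-01  1.65576184e-03]
 [ 1.46178062e-01  9.89258218e-01  3.89489244e-04]
 [-1.58104155e-03  6.27341030e-04 -9.99998553e-01]] [ 0.03415986 -0.24500883 -0.64288811]
[356.4588037  244.97951177] [183.43380469 197.96041422]
```

View pics/t3.png

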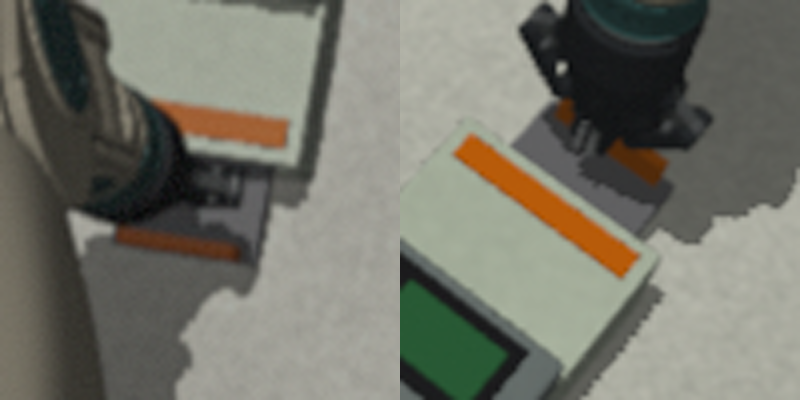

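The fingertip is over the apron, clear of both the lip and the housing: at (356,246) in the scene view, as projected. I'll lower it to 6 mm above the apron.

>>> {"method": "move_arm", "body": {
  "deltas": [
    {"xyz": [0,0,8],"twist": 0},
    {"xyz": [0,0,18],"twist": 0},
    {"xyz": [0,0,28],"twist": 0},
    {"xyz": [0,0,36],"twist": 0},
    {"xyz": [0,0,41],"twist": 0},
    {"xyz": [0,0,43],"twist": 0},
    {"xyz": [0,0,43],"twist": 0},
    {"xyz": [0,0,43],"twist": 0}
  ]
}}

```text
t: 13.1
position: [0.567, 0.2094, 0.0497]
ee_rot: [[-0.989, 0.146, 0.001], [0.146, 0.989, 0.0], [-0.001, 0.0, -1.0]]
wrist_force: [-0.2, 0.3, -0.2]
opening: 0.0001
grasp_force: 0.0
```

>>> {"method": "move_arm", "body": {
  "deltas": [
    {"xyz": [3,0,0],"twist": 0},
    {"xyz": [6,0,0],"twist": 0},
    {"xyz": [9,0,0],"twist": 0},
    {"xyz": [11,0,0],"twist": 0},
    {"xyz": [13,0,0],"twist": 0},
    {"xyz": [15,0,0],"twist": 0},
    {"xyz": [17,0,0],"twist": 0},
    {"xyz": [20,0,0],"twist": 0}
  ]
}}

```text
t: 14.1
position: [0.5476, 0.2122, 0.0495]
ee_rot: [[-0.989, 0.147, 0.002], [0.147, 0.989, -0.0], [-0.002, 0.0, -1.0]]
wrist_force: [2.5, -0.5, -1.2]
opening: -0.0004
grasp_force: 1.4
```

The lip is hooked, with 2.5 N on it. I'll draw the tray out smoothly.

>>> {"method": "move_arm", "body": {
  "deltas": [
    {"xyz": [3,0,0],"twist": 0},
    {"xyz": [7,0,0],"twist": 0},
    {"xyz": [12,0,0],"twist": 0},
    {"xyz": [17,0,0],"twist": 0},
    {"xyz": [22,0,0],"twist": 0},
    {"xyz": [27,0,0],"twist": 0},
    {"xyz": [32,0,0],"twist": 0},
    {"xyz": [36,0,0],"twist": 0}
  ]
}}

```text
t: 15.1
position: [0.511, 0.2176, 0.0494]
ee_rot: [[-0.989, 0.146, 0.0], [0.146, 0.989, 0.0], [-0.0, 0.0, -1.0]]
wrist_force: [3.5, -0.0, 0.2]
opening: 0.0001
grasp_force: 1.4
```

>>> {"method": "move_arm", "body": {
  "deltas": [
    {"xyz": [4,0,0],"twist": 0},
    {"xyz": [9,0,0],"twist": 0},
    {"xyz": [14,0,0],"twist": 0},
    {"xyz": [19,0,0],"twist": 0},
    {"xyz": [24,0,0],"twist": 0},
    {"xyz": [29,0,0],"twist": 0},
    {"xyz": [33,0,0],"twist": 0},
    {"xyz": [36,0,0],"twist": 0}
  ]
}}

```text
t: 16.1
position: [0.4753, 0.2229, 0.0493]
ee_rot: [[-0.989, 0.146, -0.0], [0.146, 0.989, 0.0], [0.0, 0.0, -1.0]]
wrist_force: [3.4, -1.2, 1.6]
opening: 0.0001
grasp_force: 1.3
```

>>> {"method": "move_arm", "body": {
  "deltas": [
    {"xyz": [2,0,0],"twist": 0},
    {"xyz": [4,0,0],"twist": 0},
    {"xyz": [6,0,0],"twist": 0},
    {"xyz": [8,0,0],"twist": 0},
    {"xyz": [10,0,0],"twist": 0},
    {"xyz": [12,0,0],"twist": 0},
    {"xyz": [13,0,0],"twist": 0},
    {"xyz": [14,0,0],"twist": 0}
  ]
}}

```text
t: 17.1
position: [0.4617, 0.2249, 0.0493]
ee_rot: [[-0.989, 0.146, -0.0], [0.146, 0.989, 0.0], [0.0, 0.0, -1.0]]
wrist_force: [1.5, 0.1, 0.5]
opening: -0.0
grasp_force: 1.3
```

>>> {"method": "move_arm", "body": {
  "deltas": [
    {"xyz": [0.7,0,0],"twist": 0},
    {"xyz": [1.4,0,0],"twist": 0},
    {"xyz": [2.1,0,0],"twist": 0},
    {"xyz": [2.8,0,0],"twist": 0},
    {"xyz": [3.5,0,0],"twist": 0},
    {"xyz": [4.2,0,0],"twist": 0},
    {"xyz": [5,0,0],"twist": 0},
    {"xyz": [5,0,0],"twist": 0}
  ]
}}

```text
t: 18.1
position: [0.4598, 0.2252, 0.0494]
ee_rot: [[-0.989, 0.147, 0.006], [0.147, 0.989, -0.001], [-0.006, -0.001, -1.0]]
wrist_force: [10.0, -1.9, -5.3]
opening: 0.0001
grasp_force: 4.8
```

>>> {"method": "move_arm", "body": {
  "deltas": [
    {"xyz": [0.5,0,0],"twist": 0},
    {"xyz": [1,0,0],"twist": 0},
    {"xyz": [1.5,0,0],"twist": 0},
    {"xyz": [2,0,0],"twist": 0},
    {"xyz": [2,0,0],"twist": 0},
    {"xyz": [2,0,0],"twist": 0},
    {"xyz": [2,0,0],"twist": 0},
    {"xyz": [2,0,0],"twist": 0}
  ]
}}

```text
t: 19.1
position: [0.4598, 0.2252, 0.0496]
ee_rot: [[-0.989, 0.148, 0.01], [0.148, 0.989, -0.002], [-0.01, -0.001, -1.0]]
wrist_force: [13.5, -3.1, -9.7]
opening: -0.0002
grasp_force: 6.8
```

At the stop: the force rises and the position does not. I'll ease off the lip, lift straight up and move clear.

>>> {"method": "move_arm", "body": {
  "deltas": [
    {"xyz": [-4,0,0],"twist": 0},
    {"xyz": [-8,0,0],"twist": 0},
    {"xyz": [-12,0,0],"twist": 0},
    {"xyz": [-13,0,0],"twist": 0},
    {"xyz": [-13,0,-10],"twist": 0},
    {"xyz": [-13,0,-40],"twist": 0},
    {"xyz": [-13,0,-80],"twist": 0},
    {"xyz": [-13,0,-120],"twist": 0}
  ]
}}

```text
t: 20.1
position: [0.4672, 0.224, 0.171]
ee_rot: [[-0.989, 0.146, -0.0], [0.146, 0.989, 0.0], [0.0, 0.0, -1.0]]
wrist_force: [0.6, 0.4, 0.3]
opening: 0.0001
grasp_force: 0.0
```

>>> {"method": "move_arm", "body": {
  "deltas": [
    {"xyz": [0,-20,-20],"twist": 0},
    {"xyz": [0,-55,-40],"twist": 0},
    {"xyz": [0,-100,-60],"twist": 0},
    {"xyz": [0,-150,-60],"twist": 0},
    {"xyz": [0,-200,-60],"twist": 0},
    {"xyz": [0,-230,-60],"twist": 0},
    {"xyz": [0,-240,-60],"twist": 0},
    {"xyz": [0,-240,-60],"twist": 0}
  ]
}}

```text
t: 21.1
position: [0.4326, -0.0134, 0.2297]
ee_rot: [[-0.989, 0.147, 0.0], [0.147, 0.989, 0.0], [-0.0, 0.001, -1.0]]
wrist_force: [0.6, -0.2, 0.1]
opening: -0.0004
grasp_force: 0.0
```

Run:
```python
from h import *
np.set_printoptions(precision=4,suppress=True)
save("top","top3"); save("scene","scene3"); o=observe();print(o["t"],o["position"],o["wrist_force"])
cv2.imwrite("pics/t4.png",np.hstack([cv2.resize(cv2.imread(f"pics/{n}.png")[a:a+200,b:b+200],None,fx=2,fy=2,interpolation=cv2.INTER_CUBIC) for n,a,b in(("top3",100,150),("scene3",130,200))]))
a=cv2.cvtColor(cv2.imread("pics/top3.png"),cv2.COLOR_BGR2HSV)
for n,lo,hi in(("orange",5,20),("blue",95,125)):
    m=cv2.inRange(a,(lo,110,50),(hi,255,255)); k,l,st,ce=cv2.connectedComponentsWithStats(m)
    for i in range(1,k):
        p=at("top",*ce[i],.07)
        if st[i,4]>30 and abs(p[1])<.3 and p[0]<.75: print(n,st[i,4],p,at("top",*ce[i],.085))
```

```text
21.2 [ 0.4327 -0.0127  0.2294] [ 0.1233  0.5211 -0.1934]
orange 319 [0.6206 0.2064 0.07  ] [0.6179 0.203  0.085 ]
orange 88 [0.5516 0.2079 0.07  ] [0.5499 0.2044 0.085 ]
orange 116 [0.4446 0.2258 0.07  ] [0.4444 0.2221 0.085 ]
blue 292 [ 0.6874 -0.1587  0.07  ] [ 0.6837 -0.1569  0.085 ]
blue 135 [ 0.6062 -0.1553  0.07  ] [ 0.6037 -0.1536  0.085 ]
```

View pics/t4.png

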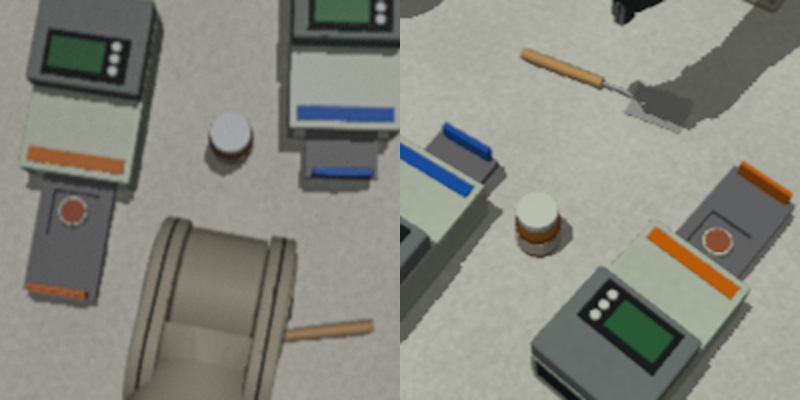

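The orange tray is fully out, with its lip at (57,292) in the left crop. The dish lies flat in its well at (72,211). The blue tray is home, and the jar and spatula stand where they were.

```bash
python3 -c "
from workcell import *
print(finish_job())"
```

```text
the job is handed in; nothing more can be done
None
```

The job is handed in: I pushed the blue tray home first, then hooked the orange tray by its lip and drew it out to its stop. In the last pictures its dish lies flat in the well and nothing else on the bench looks moved.

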